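# Release clay balls from a feeder into the empty net pot

### The job

Fill the empty net pot: with the fingertips press down the pad of the feeder lever whose lane ends over that pot, and keep it down until both clay balls of that lane lie in the pot, then let the lever come back up so the gate is shut, and finish clear of everything. Leave the other lane's lever and its balls alone, do not touch any ball, and do not pick up or shift the pots or anything else on the bench.

Things in the scene. Friction and masses are not known exactly. Their poses are not given: they have to be found in the camera images.
- feeder: two-lane clay-ball feeder, fixed: plywood base 165 x 200 mm, 3 cheeks 172 mm high. Origin at bench height; x points from the press pads to the pots, y to the near lane. Lanes (grey troughs, clear sides) at y = +60 (near), -60 mm (far) slope down to a lip at x = 115, z = 82 mm. Over each a lever along x pivots at x = -30, z = 155 mm: pad at its -x end, gate plate hanging from its +x end
- lever_near (a joint): tilt of the near lane's rocking lever (near/far: from the robot) in rad: 0 = at rest, gate shut; grows as its press pad goes down, to 0.36 at the stop (pad about 42 mm lower). From about 0.25 the gate is high enough for balls to pass. A spring brings it back to 0 when let go; the pad needs about 2 N at first, 4 N at the stop
- pad_near (a point): centre of the top face of the near lever's press pad, a black block 36 x 36 x 20 mm on the aluminium bar, 179 mm above the bench at rest; it moves with the lever, going almost straight down when pressed
- lever_far (a joint): tilt of the far lane's rocking lever (near/far: from the robot) in rad: 0 = at rest, gate shut; grows as its press pad goes down, to 0.36 at the stop (pad about 42 mm lower). From about 0.25 the gate is high enough for balls to pass. A spring brings it back to 0 when let go; the pad needs about 2 N at first, 4 N at the stop
- pad_far (a point): centre of the top face of the far lever's press pad, a black block 36 x 36 x 20 mm on the aluminium bar, 179 mm above the bench at rest; it moves with the lever, going almost straight down when pressed
- pot_empty_rim (a point): centre of the rim of the empty black net pot (loose, 66 mm high, 92 mm across at the rim, 3 mm wall, floor 4 mm thick); z up. It stands below the lip of one of the two lanes, either the one nearer the robot or the farther one
- pot_planted_rim (a point): centre of the rim of the other, equal net pot, which is full of clay and has a green seedling in it (about 140 mm high in all); it stands below the lip of the other lane
- ball_near1_center (a point): centre of a clay ball, 32 mm across, 24 g, lying loose in the near lane, next to the gate
- ball_near2_center (a point): centre of a clay ball, 32 mm across, 24 g, lying loose in the near lane, behind the first ball
- ball_far1_center (a point): centre of a clay ball, 32 mm across, 24 g, lying loose in the far lane, next to the gate
- ball_far2_center (a point): centre of a clay ball, 32 mm across, 24 g, lying loose in the far lane, behind the first ball
- spare_pot: spare smaller black net pot, 50 mm high, 84 mm across, beside the feeder; bystander, origin at its underside
- jar: white jar, 60 mm across, 85 mm high, beside the feeder; bystander, origin at its underside
- bottle: amber bottle, 56 mm across, 130 mm high, beside the feeder; bystander, origin at its underside
- screwdriver: screwdriver lying beside the feeder; bystander
- coupling: white pipe coupling, a ring 40 mm across and 30 mm high, standing on the bench between and below the two press pads; bystander, origin at its underside
- brush: brush lying on the bench to the right; bystander
- clay_pot: terracotta pot, 80 mm across and 80 mm high, on the bench to the left; bystander, origin at its underside
Mind the look-alikes: they are no part of the job. Leave any pink look-alike of the part that bears pot_planted_rim alone. What is shaped like the part that bears pot_empty_rim but purple is not meant.

How it is judged (in metres and radians):
On the way, in this order (a step that is already met when the one before it is completed fails the run):
1. the fingertips press down the pad of the lever whose lane ends over the empty pot (lever beyond 0.15 rad) (((y of pot_empty_rim in the frame of feeder above 0 m and value of joint lever_near above 0.15 rad and contact force between the fingers and feeder above 0.3 N and distance between the grasp point and pad_near below 0.1 m) or (y of pot_empty_rim in the frame of feeder below 0 m and value of joint lever_far above 0.15 rad and contact force between the fingers and feeder above 0.3 N and distance between the grasp point and pad_far below 0.1 m))), for 0.05 s.
2. both balls of that lane lie in the empty pot while the lever is still kept down (((y of pot_empty_rim in the frame of feeder above 0 m and value of joint lever_near above 0.15 rad and contact force between the fingers and feeder above 0.3 N and distance between the grasp point and pad_near below 0.1 m and horizontal distance between each of ball_near1_center, ball_near2_center and pot_empty_rim below 0.042 m and z of each of ball_near1_center, ball_near2_center in the frame of pot_empty_rim below -0.008 m) or (y of pot_empty_rim in the frame of feeder below 0 m and value of joint lever_far above 0.15 rad and contact force between the fingers and feeder above 0.3 N and distance between the grasp point and pad_far below 0.1 m and horizontal distance between each of ball_far1_center, ball_far2_center and pot_empty_rim below 0.042 m and z of each of ball_far1_center, ball_far2_center in the frame of pot_empty_rim below -0.008 m))), for 0.1 s.
At the end, for the whole second after the job is handed in: Both balls of the lane over the empty pot lie in it (under 42 mm from its axis, 8 mm or more below the rim), the other lane's balls moved under 25 mm, both levers are at rest (under 0.04 rad), both pots upright and moved under 20 mm, bystanders moved under 30 mm (((y of pot_empty_rim in the frame of feeder above 0 m and horizontal distance between each of ball_near1_center, ball_near2_center and pot_empty_rim below 0.042 m and z of each of ball_near1_center, ball_near2_center in the frame of pot_empty_rim below -0.008 m and distance of each of ball_far1_center, ball_far2_center from where it was at the start of the episode below 0.025 m) or (y of pot_empty_rim in the frame of feeder below 0 m and horizontal distance between each of ball_far1_center, ball_far2_center and pot_empty_rim below 0.042 m and z of each of ball_far1_center, ball_far2_center in the frame of pot_empty_rim below -0.008 m and distance of each of ball_near1_center, ball_near2_center from where it was at the start of the episode below 0.025 m)) and value of joint each of lever_near, lever_far below 0.04 rad and angle between each of pot_empty_rim, pot_planted_rim's own z axis and vertical below 0.1 rad and distance of each of pot_empty_rim, pot_planted_rim from where it was at the start of the episode below 0.02 m and distance of each of spare_pot, jar, bottle, screwdriver, coupling, brush, clay_pot from where it was at the start of the episode below 0.03 m); the robot touches nothing.
It fails at once if the other lane's lever is pressed (beyond 0.1 rad) ((y of pot_empty_rim in the frame of feeder above 0 m and value of joint lever_far above 0.1 rad) or (y of pot_empty_rim in the frame of feeder below 0 m and value of joint lever_near above 0.1 rad)).
It fails at once if a ball is touched by the robot or lifted (contact force between the arm and ball_near1 above 0.3 N or contact force between the arm and ball_near2 above 0.3 N or contact force between the arm and ball_far1 above 0.3 N or contact force between the arm and ball_far2 above 0.3 N or height (world z) of any of ball_near1_center, ball_near2_center, ball_far1_center, ball_far2_center above 0.15 m).
It fails at once if a pot is lifted, tipped or shifted more than 20 mm (distance of any of pot_empty_rim, pot_planted_rim from where it was at the start of the episode above 0.02 m or height (world z) of any of pot_empty_rim, pot_planted_rim above 0.076 m or angle between any of pot_empty_rim, pot_planted_rim's own z axis and vertical above 0.25 rad).
It fails at once if a bystander is shifted more than 30 mm (distance of any of spare_pot, jar, bottle, screwdriver, coupling, brush, clay_pot from where it was at the start of the episode above 0.03 m).
It also fails if it takes over 32 s, if anything falls off the work surface, if the arm or the gripper's body presses on something with over 40 N, if the wrist force passes 120 N, or if a joint passes its speed limit or range.

### The arm

A 6-joint arm with a two-finger parallel gripper is mounted at the origin on the work surface. World frame = base frame: x ahead of the robot, y to its left, z up, the work surface at z = 0. Lengths are in m, angles in degrees, forces in N, time in s.
With the tool pointing down it reaches from about 0.375 to 0.75 m from the base axis. Payload 9 kg.
Tool frame: the origin (TCP) lies midway between the tips of the shut fingers; the grasp point (between the pads) lies 19 mm behind it; z points along the fingers, y is the line along which they close (so a half turn about z gives the same grasp; the last joint's range is limited). The gripper opens to 85 mm and grips with 20 to 120 N. Pads are 22 mm wide; open, the fingers measure 114 mm over their backs; the gripper's body (76 mm by 85 mm) begins 54 mm behind the grasp point. The pads swing forward as they close: fully open they stand 13 mm farther back than shut.
Start: joints at [-81.744, 5.964, 5.575, 89.605, 0, 77.527], TCP at [0.212, -0.561, 0.231] pointing down, gripper open.
Joint ranges: [-171.21, 171.21], [-48.23, 106.86], [-62.78, 66.21], [-105.2, 120.99], [-86.42, 89.51], [-180, 180]. Speed limits (degrees/s): [127.2, 127.2, 147.25, 180, 180, 180].

### API

Orientations are given as [roll, pitch, yaw] about the fixed x, y, z axes, in that order (R = Rz(yaw) Ry(pitch) Rx(roll)).
In Python, from cell import status, eyes, job gives the robot as it stands.
- The arm moves only by the tool send_rows, never from a script. Its arguments are lists of equal length, an entry for each row: "travel": the shift along the tool's x, y, z in mm, a list of three; "yaw": the turn about the tool's z in degrees; "claw": the closure, from -1 (fully open) to 1 (shut). A call has 1 to 20 rows; each row is the pose to reach, as a shift and turn from the pose commanded when the call began, along the tool's axes at that moment; what a row does not reach only later rows make up. A row lasts 1/8 s, in which the tool goes at most 62.5 mm and 10.7 degrees, less where a joint would pass 70% of its speed; a pose out of reach is approached as far as the arm can. A call with a gripper value outside its range is refused whole. The fingers move at their own pace and stop on an object; "force" is the grip in N (left out, the last holds). Time passes only in rows, so rows that repeat a pose let the fingers close. It gives the time, the measured TCP pose, the force, the opening and the grip force at its end, in the units of the state.
- status.read_state(): the state, without advancing time (a new reading comes with each control period).
- eyes.capture(name): name is "scene" or "top" or "wrist"; returns a dict with "pixels" (384x512x3 uint8, blue, green, red), "fovy" (degrees; the focal length in pixels is half the picture's height over the tangent of half this angle, whatever the lens; pixels are square), "cx", "cy" (the principal point, pixels), "cam_to_world" (4x4, takes a point from camera to world coordinates). Camera axes: x right, y down, z forward; pixel columns grow to the right and rows downward; lengths in m; the calibration is good to about 2 mm. A picture is of the moment at which its call begins. There is no depth.
- job.hand_in(): hands the job in; it is judged then, once.
The state is a dict: "time_s": time; "joints": joint angles; "joint_vel": joint speeds; "joint_torque": joint torques, N m; "eef_pos": TCP position; "eef_rot": TCP orientation; "force": force on the tool from outside, world axes, zero at the start; "wrist_torque": the same for the moment, N m; "gripper_width": finger opening in m; "finger_force": force on a finger pad.
Only numpy, scipy, OpenCV 4.12 (cv2) and the standard library are available. Lean on these libraries where they do the work, as an engineer would, in place of code of your own. Each camera call takes 0.05 s, during which the arm holds its last target. There are 200 camera calls.

## Working session

There is one attempt and no reset: what is moved stays moved. The work goes in short steps, Python scripts to look and compute and a tool call to move; the robot and the scene stay as the last step left them, time stands still between calls to the robot, and variables do not carry over. Pictures are saved under pics/ and viewed, at most 10 in all, crops included, and the job is handed in when it is done.

Besides the shell and the picture viewer there is one more tool, called after "Request:" as name([rows], argument=value, ...), one row to a line, values as JSON. send_rows: Moves the arm, as the interface text tells. Its arguments: {"type":"object","properties":{"travel":{"type":"array"},"yaw":{"type":"array"},"claw":{"type":"array"},"force":{"type":"number"}},"required":["travel","yaw","claw"]}

```bash
mkdir -p pics; python3 - <<'E'
from cell import status, eyes
import cv2,numpy as np,pickle
s=status.read_state();print({k:s[k] for k in('time_s','eef_pos','eef_rot','gripper_width')})
d={}
for n in('scene','top'):
    c=eyes.capture(n);d[n]=c;cv2.imwrite(f'pics/{n}0.png',c['pixels'])
    print(n,c['fovy'],c['cx'],c['cy'],np.round(c['cam_to_world'],3).tolist())
pickle.dump(d,open('d.pkl','wb'))
E
```

```text
{'time_s': 0.0, 'eef_pos': array([ 0.2123143 , -0.56083431,  0.23054009]), 'eef_rot': array([-1.79926856e+02, -1.50295585e-02,  2.07273773e+01]), 'gripper_width': 0.08547878080972839}
scene 46.959963269521516 255.95486361485123 193.01417797422775 [[-0.8, 0.442, -0.406, 1.222], [0.6, 0.593, -0.537, 0.857], [0.004, -0.673, -0.739, 1.285], [0.0, 0.0, 0.0, 1.0]]
top 54.399001910009446 256.46409422832414 184.42553239633946 [[0.017, -0.997, 0.076, 0.484], [-1.0, -0.019, -0.024, 0.034], [0.026, -0.075, -0.997, 1.419], [0.0, 0.0, 0.0, 1.0]]
```

View pics/scene0.png

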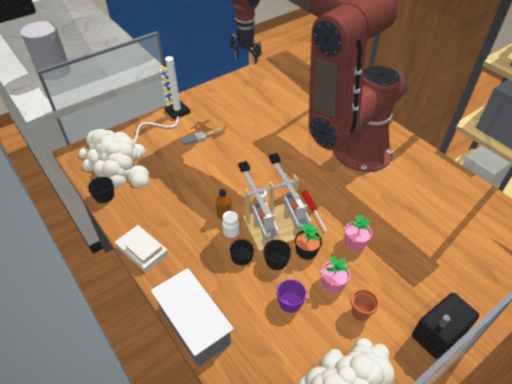

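View pics/top0.png

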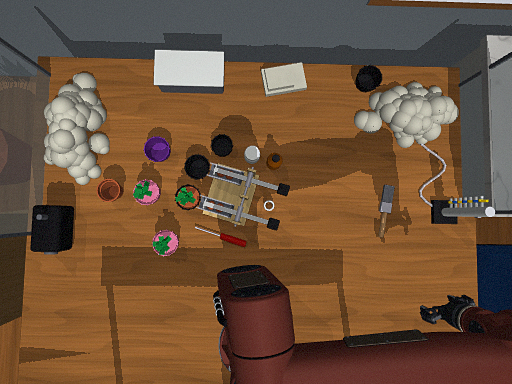

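Scene shows: far-lane pad at top (284,189), near-lane pad at (273,224). Candidates for the empty pot are the black pot at the far lip (197,166), the spare (222,145), the purple pot (157,149) and a distant black pot (368,78). The planted pot is at (188,197), with pink look-alikes at (147,191) and (165,242). I choose the pot at (197,166), so the far lever and the pad at (284,189), and I'll check that in a crop.

```bash
cat > h.py <<'E'
import numpy as np,cv2
def ray(c,u,v):
    f=c['pixels'].shape[0]/2/np.tan(np.radians(c['fovy']/2)); T=np.array(c['cam_to_world'])
    return T[:3,3],T[:3,:3]@np.array([(u-c['cx'])/f,(v-c['cy'])/f,1])
def plane(c,u,v,z):
    o,d=ray(c,u,v); return o+d*(z-o[2])/d[2]
def proj(c,p):
    f=c['pixels'].shape[0]/2/np.tan(np.radians(c['fovy']/2)); T=np.array(c['cam_to_world'])
    q=T[:3,:3].T@(np.array(p)-T[:3,3]); return q[:2]/q[2]*f+[c['cx'],c['cy']]
def dark(c,x0,y0,x1,y1,th=45,amin=25):
    m=(c['pixels'].max(2)<th).astype(np.uint8)[y0:y1,x0:x1]
    n,l,s,ce=cv2.connectedComponentsWithStats(m)
    return [(s[i].tolist(),(ce[i]+[x0,y0]).round(1)) for i in range(1,n) if s[i,4]>amin]
E
python3 - <<'E'
import pickle;from h import *
d=pickle.load(open('d.pkl','rb'))
t=d['top'];s=d['scene']
for b,ce in dark(t,262,178,298,235): print('top',b,ce,plane(t,*ce,.179).round(4))
for b,ce in dark(s,230,145,290,180): print('scene',b,ce,plane(s,*ce,.172).round(4))
print('pot',plane(t,197,166,.066).round(3),'planted',plane(t,188,197,.066).round(3),'spare',plane(t,222,145,.05))
a=cv2.resize(t['pixels'][130:250,175:305],None,fx=4,fy=4,interpolation=cv2.INTER_CUBIC)
cv2.imwrite('pics/crop_top.png',a)
cv2.imwrite('pics/crop_scene.png',cv2.resize(s['pixels'][145:275,215:335],None,fx=4.5,fy=4.5,interpolation=cv2.INTER_CUBIC))
E
```

```text
top [15, 5, 13, 13, 116] [282.9 189. ] [ 0.565 -0.085  0.179]
top [5, 40, 13, 12, 114] [272.7 223.5] [ 0.45   -0.0526  0.179 ]
scene [40, 9, 9, 9, 58] [274.2 158. ] [ 0.4521 -0.0505  0.172 ]
scene [9, 18, 10, 8, 53] [243.6 166.4] [ 0.5681 -0.0817  0.172 ]
pot [0.65  0.218 0.066] planted [0.537 0.247 0.066] spare [0.73217484 0.13010295 0.05      ]
```

View pics/crop_top.png

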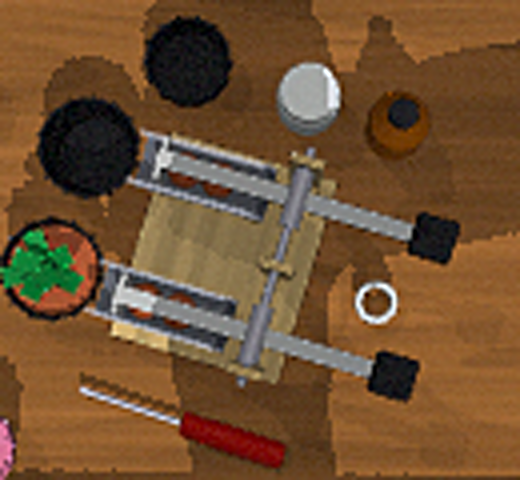

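View pics/crop_scene.png

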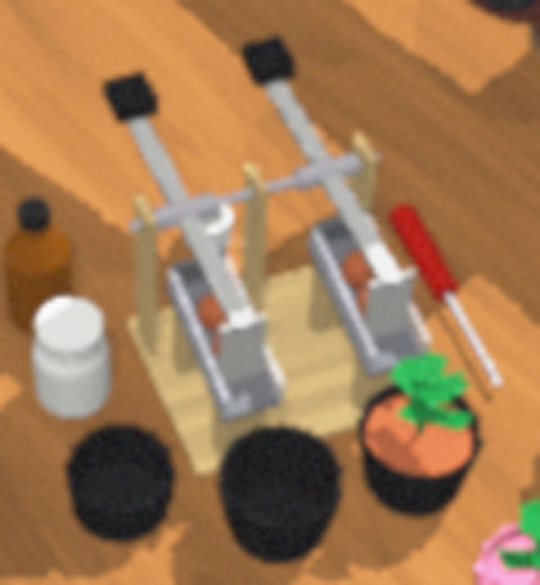

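The crops confirm it. The far lane ends over the hollow black pot (crop 88,147) and the near lane over the planted one. The spare stands to the side, at no lip. The target is pad_far at about (0.566, -0.083). I'll move above it with the fingers shut.

Request:
send_rows([
  [15, -10, 0],
  [45, -29, 0],
  [80, -51, 0],
  [115, -74, 0],
  [150, -97, 0],
  [185, -119, 0],
  [220, -142, 0],
  [255, -164, 0],
  [290, -187, 0],
  [325, -209, 0],
  [360, -232, 0],
  [395, -254, 0],
  [430, -277, 0],
  [460, -296, 0],
  [485, -312, 0],
  [500, -322, 0],
  [500, -322, 0],
  [500, -322, 0],
], yaw=[0, 0, 0, 0, 0, 0, 0, 0, 0, 0, 0, 0, 0, 0, 0, 0, 0, 0], claw=[1, 1, 1, 1, 1, 1, 1, 1, 1, 1, 1, 1, 1, 1, 1, 1, 1, 1])

```text
time_s: 2.35
eef_pos: [0.5656, -0.0835, 0.2313]
eef_rot: [180.0, 0.0, 20.7]
force: [-0.0, -0.9, -0.1]
gripper_width: 0.0002
finger_force: 0.0
```

```bash
python3 - <<'E'
from cell import status, eyes
from h import *
c=eyes.capture('scene');s=status.read_state();p=s['eef_pos'];print(s['time_s'],p,s['eef_rot'],s['force'],s['gripper_width'])
print('tcp px',proj(c,p),'pad px',proj(c,[.566,-.083,.179]))
cv2.imwrite('pics/s1.png',cv2.resize(c['pixels'][100:280,190:340],None,fx=3.3,fy=3.3,interpolation=cv2.INTER_CUBIC))
w=eyes.capture('wrist')
print('wrist pad px',proj(w,[.566,-.083,.179]))
cv2.imwrite('pics/w1.png',w['pixels'])
E
```

```text
2.4 [ 0.56561192 -0.08371357  0.23134013] [1.79988101e+02 1.11823389e-02 2.06811006e+01] [ 0.67069459 -0.28015407  0.21184047] 6.594579346212179e-05
tcp px [243.56573172 153.64242882] pad px [243.83650045 164.55377138]
wrist pad px [254.09255301 210.53995862]
```

View pics/s1.png

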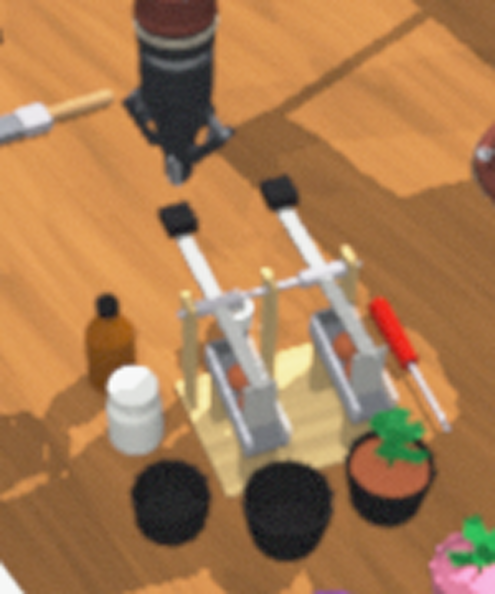

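View pics/w1.png

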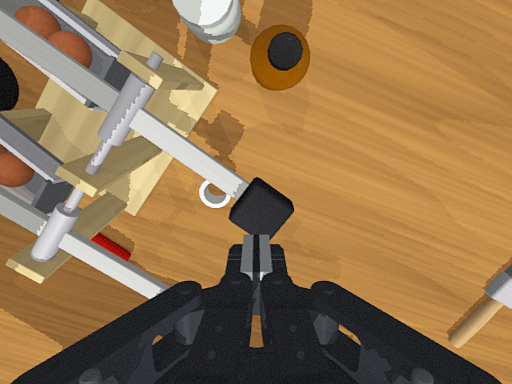

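The wrist view shows the shut fingertips at (257,260) and the far pad just below and ahead, centred near (262,208). I'll refine the pad position from this view.

```bash
python3 - <<'E'
from cell import eyes,status
from h import *
c=eyes.capture('wrist')
print(plane(c,262,207,.179))
for b,ce in dark(c,225,170,300,234,60,200): print(b,ce,plane(c,*ce,.179))
for q in [(230,211),(260,178),(294,207)]: print(plane(c,*q,.179))
E
```

```text
[ 0.57052844 -0.08737717  0.179     ]
[4, 8, 65, 56, 2358] [260.8 208.6] [ 0.56909303 -0.08702064  0.179     ]
[ 0.55965831 -0.06723205  0.179     ]
[ 0.58992177 -0.07843008  0.179     ]
[ 0.57851796 -0.10852782  0.179     ]
```

Request:
send_rows([
  [1, 3, 15],
  [1, 3, 35],
  [1, 3, 48],
  [1, 3, 54],
  [1, 3, 60],
  [1, 3, 66],
  [1, 3, 72],
  [1, 3, 78],
  [1, 3, 84],
  [1, 3, 90],
  [1, 3, 90],
  [1, 3, 90],
  [1, 3, 90],
  [1, 3, 90],
  [1, 3, 90],
  [1, 3, 90],
  [1, 3, 90],
  [1, 3, 90],
  [1, 3, 90],
  [1, 3, 90],
], yaw=[0, 0, 0, 0, 0, 0, 0, 0, 0, 0, 0, 0, 0, 0, 0, 0, 0, 0, 0, 0], claw=[1, 1, 1, 1, 1, 1, 1, 1, 1, 1, 1, 1, 1, 1, 1, 1, 1, 1, 1, 1])

```text
time_s: 5.0
eef_pos: [0.5681, -0.0855, 0.1413]
eef_rot: [180.0, -0.0, 20.7]
force: [1.8, 0.5, 3.8]
gripper_width: -0.0
finger_force: 1.7
```

```bash
python3 - <<'E'
from cell import status, eyes
from h import *
s=status.read_state();print(s['time_s'],s['eef_pos'],s['force'])
c=eyes.capture('scene')['pixels'][130:280,200:330];t=eyes.capture('top')['pixels'][130:250,175:305]
cv2.imwrite('pics/p1.png',np.hstack([cv2.resize(c,(400,460),interpolation=cv2.INTER_CUBIC),cv2.resize(t,(400,460),interpolation=cv2.INTER_CUBIC)]))
E
```

```text
5.0 [ 0.56807388 -0.08548019  0.14129912] [1.83522349 0.51508798 3.77743601]
```

View pics/p1.png

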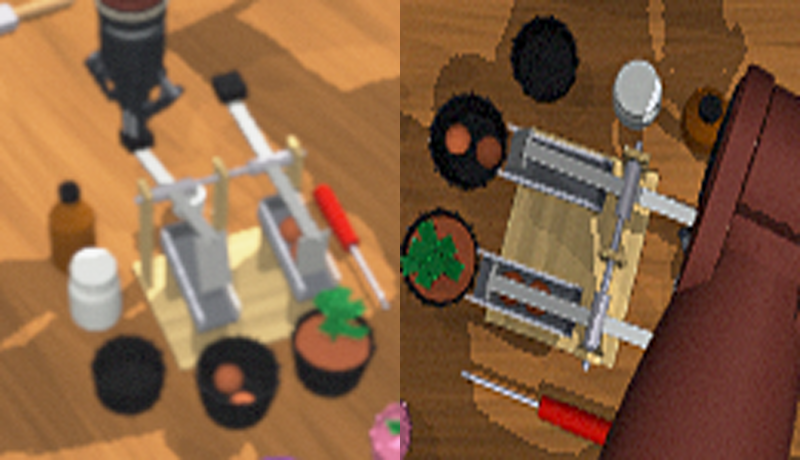

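Both balls are in the empty pot: (458,138) and (488,150) in the top half of the picture. The near lane's balls are still in place. I'll hold a moment longer, then release slowly and lift clear.

Request:
send_rows([
  [0, 0, 0],
  [0, 0, 0],
  [0, 0, 0],
  [0, 0, 0],
], yaw=[0, 0, 0, 0], claw=[1, 1, 1, 1])

```text
time_s: 5.6
eef_pos: [0.568, -0.0855, 0.1413]
eef_rot: [180.0, 0.0, 20.7]
force: [0.7, 0.3, 3.3]
gripper_width: 0.0002
finger_force: 1.6
```

```bash
python3 - <<'E'
from cell import status, eyes
from h import *
cs={n:eyes.capture(n) for n in('scene','top')}
pot=np.array([.65,.218,.066])
# rim centre by dark blob hull; balls by orange mask, in the pot window
for n,c in cs.items():
    u,v=proj(c,pot).astype(int); hsv=cv2.cvtColor(c['pixels'],cv2.COLOR_BGR2HSV)
    m=cv2.inRange(hsv,(0,70,60),(14,255,255))
    k,l,st,ce=cv2.connectedComponentsWithStats(m[v-13:v+14,u-13:u+14])
    for i in range(1,k):
        if st[i,4]>8:
            p=ce[i]+[u-13,v-13]; print(n,st[i].tolist(),p.round(1),'z=.03:',plane(c,*p,.03).round(3),'z=.05',plane(c,*p,.05).round(3))
E
```

```text
scene [6, 12, 15, 14, 128] [275.2 254.8] z=.03: [0.65  0.213 0.03 ] z=.05 [0.659 0.223 0.05 ]
scene [0, 15, 4, 12, 23] [263.9 256.7] z=.03: [0.686 0.196 0.03 ] z=.05 [0.695 0.206 0.05 ]
scene [24, 21, 3, 6, 11] [288.5 260.1] z=.03: [0.628 0.256 0.03 ] z=.05 [0.637 0.266 0.05 ]
top [0, 0, 11, 27, 75] [185.6 167.2] z=.03: [0.649 0.265 0.03 ] z=.05 [0.647 0.261 0.05 ]
top [21, 0, 5, 4, 9] [205.8 153.9] z=.03: [0.701 0.191 0.03 ] z=.05 [0.698 0.189 0.05 ]
top [23, 3, 4, 8, 13] [208.  159.4] z=.03: [0.68  0.182 0.03 ] z=.05 [0.678 0.18  0.05 ]
top [7, 9, 8, 8, 51] [193.3 165.8] z=.03: [0.655 0.236 0.03 ] z=.05 [0.653 0.233 0.05 ]
top [17, 13, 8, 8, 52] [203.4 169.2] z=.03: [0.643 0.199 0.03 ] z=.05 [0.641 0.196 0.05 ]
```

The balls lie about 38 mm apart on the pot floor, each about 20 mm from its axis. Releasing now.

Request:
send_rows([
  [0, 0, -5],
  [0, 0, -12],
  [0, 0, -19],
  [0, 0, -26],
  [0, 0, -33],
  [0, 0, -40],
  [0, 0, -50],
  [0, 0, -70],
  [0, 0, -100],
  [0, 0, -120],
  [-20, 15, -130],
  [-50, 40, -130],
  [-85, 65, -130],
  [-120, 90, -130],
  [-150, 110, -130],
  [-170, 125, -130],
  [-180, 130, -130],
  [-180, 130, -130],
  [-180, 130, -130],
], yaw=[0, 0, 0, 0, 0, 0, 0, 0, 0, 0, 0, 0, 0, 0, 0, 0, 0, 0, 0], claw=[1, 1, 1, 1, 1, 1, 1, 1, 1, 1, 1, 1, 1, 1, 1, 1, 1, 1, 1])

```text
time_s: 8.07
eef_pos: [0.4462, -0.2701, 0.2716]
eef_rot: [180.0, -0.0, 20.8]
force: [0.0, 0.3, 0.8]
gripper_width: -0.0002
finger_force: 0.0
```

```bash
python3 - <<'E'
from cell import status, eyes
from h import *
s=status.read_state();print(s['time_s'],s['eef_pos'],s['force'])
c=eyes.capture('scene')['pixels'][130:280,200:330];t=eyes.capture('top')['pixels'][130:250,175:305]
cv2.imwrite('pics/p2.png',np.hstack([cv2.resize(c,(400,460),interpolation=cv2.INTER_CUBIC),cv2.resize(t,(400,460),interpolation=cv2.INTER_CUBIC)]))
E
```

```text
8.075 [ 0.44616189 -0.27010578  0.27156707] [0.04018531 0.30693073 0.83303231]
```

View pics/p2.png

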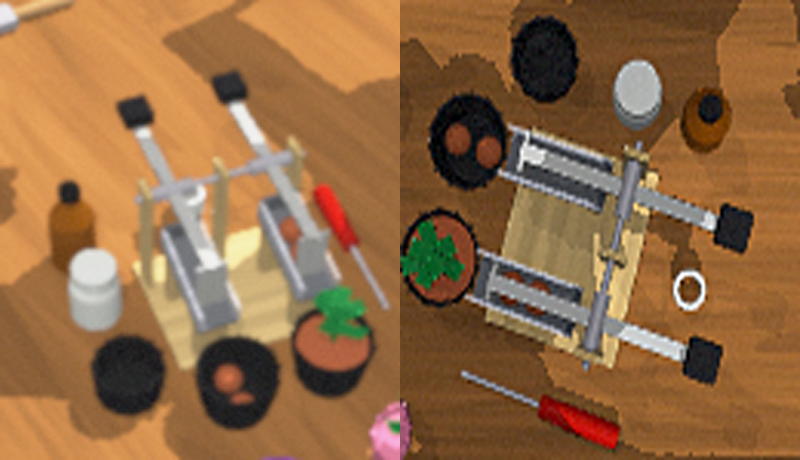

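The lever is back up with its gate shut. Both balls are in the pot, at (458,138) and (488,152), and everything else is in place with the arm clear.

```bash
python3 -c "
from cell import job
print(job.hand_in())"
```

```text
the job is handed in; nothing more can be done
None
```

I pressed the far lever until both of its clay balls lay in the empty net pot, let it come back up so the gate shut, and handed the job in with the arm clear of everything; no verdict came back.

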